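Load a flat tin into the sprung dispenser

ROBOT

A 7-joint arm with a two-finger parallel gripper is mounted at the origin on a cart in front of the work surface, level with it; the furniture and walls round the work are solid. World frame = base frame: x ahead of the robot, y to its left, z up, the work surface at z = 0. Lengths are in m, angles in rad, forces in N, time in s.
With the tool pointing down it reaches from about 0.425 to 0.925 m from the base axis. Payload 6.8 kg.
Tool frame: the origin (TCP) lies at the very end of the fingers, on their centre line; the grasp point (between the pads) lies 19 mm behind it (hold_point_z is the distance from the TCP to the grasp point, in m); z points along the fingers, y is the direction in which the jaws open and shut (so a half turn about z gives the same grasp; the last joint's range is limited). The gripper opens to 85 mm and grips with 20 to 120 N. Pads are 22 mm wide; open, the fingers measure 114 mm over their backs; the gripper's body (76 mm by 85 mm) begins 54 mm behind the grasp point. The pads swing forward as they close: fully open they stand 13 mm farther back than shut.
Start: joints at [1.112, 0.477, 0.022, 1.555, -0.011, 1.109, -0.083], TCP at [0.232, -0.634, 0.231] pointing down, gripper open.
Joint ranges: [-2.96, 2.96], [-0.34, 2.1], [-1.41, 1.46], [0.24, 2.44], [-1.37, 4.51], [0.17, 1.92], [-2.96, 2.96]. Speed limits (rad/s): [2.39, 2.39, 3.14, 3.14, 3.14, 3.14, 3.14].

INTERFACE

Orientations are given as a unit quaternion [w, x, y, z].
In Python, from station import get_obs, read_camera, calibration, hand_in, regions_of, hold_point_z gives the robot as it stands.
- The arm moves only by the tool send_rows, never from a script. Its argument "motion" is text: rows parted by semicolons, each of 7 numbers parted by spaces: the shift along the world's x, y, z in cm, then the turn, a rotation vector about the world's x, y, z in degrees, then the closure, from 0 (fully open) to 1 (shut). In form: dx dy dz rx ry rz fingers; .... A call has 1 to 20 rows; each row shifts and turns the pose as measured when the row begins; what a row does not reach is not made up. A row lasts 1/12 s, in which the tool goes at most 41.7 mm and 7.16 degrees, less where a joint would pass 70% of its speed; a pose out of reach is approached as far as the arm can. A call is refused whole if a number of a shift passes 4.17 or a number of a turn 7.16, either way. A call with a gripper value outside its range is refused whole. The fingers move at their own pace and stop on an object; "newtons" is the grip in N (left out, the last holds). Time passes only in rows, so rows that do not move let the fingers close. It gives the time, the measured TCP pose, the force and the opening at its end, in the units of the state.
- get_obs(): the state, without advancing time (a new reading comes with each control period).
- read_camera(name): name is "scene" or "top" or "wrist"; returns the picture (480x640x3 uint8, red, green, blue); there is no depth.
- calibration(name): a dict with "mtx" (3x3 intrinsics, pixels), "R" (3x3) and "t" (3): a world point X has camera coordinates R X + t; the wrist camera has in their place "hand_eye" (4x4, takes a point from camera to tool coordinates, whose origin is the TCP and whose axes are the flange's). Camera axes: x right, y down, z forward; pixel columns grow to the right and rows downward; lengths in m; the calibration is good to about 2 mm. A picture is of the moment at which its call begins: read the wrist's pose just before it. calibration takes no time and is no camera call.
- hand_in(): hands the job in, once; it reports no verdict.
Trained networks look in the newest picture that a camera, given by its name, has taken for a name from the list of things; names that differ only in an ending like _2 or _b are one class to them, and where a whole thing is asked for, a point or a joint stands for the part that bears it (a point fixed in the world has none). Each returns a list of dicts, best first, with "conf" (0 to 1); they miss things now and then, are a little off and sometimes report something else, mostly with a low value. They report only what shows in the picture. A call takes as long as a camera call. They do not tell look-alikes from the thing itself.
- regions_of(thing, camera): "region" (480x640 bool, what is visible of it) and "point" ([column, row] in pixels, amid what is visible of it).
The state is a dict: "t": time; "q": joint angles; "joint_vel": joint speeds; "joint_torque": joint torques, N m; "eef_pos": TCP position; "tool_rot": TCP orientation; "contact_force": force on the tool from outside, world axes, zero at the start; "torque": the same for the moment, N m; "gripper_width": opening from 0.0 (shut) to 1.0 (fully open).
Only numpy, scipy, OpenCV 4.12 (cv2) and the standard library are available. Lean on these libraries where they do the work, as an engineer would, in place of code of your own. Each camera call takes 0.05 s, during which the arm holds its last target.

TASK

Load the narrow flat tin that stands on the worktop into the sprung tin dispenser: set it, lid up, in the mouth of the upright metal sleeve, then push it straight down on top of the tin already inside until it has gone below the two side catches and they keep it down when you let go. The wider tin does not fit; leave it standing where it is.

Things in the scene. Friction and masses are not known exactly. Their poses are not given: they have to be found in the camera images.
- tin: The tin to load: flat round plain metal tin with a slip lid, 66 mm in diameter, 30 mm high, 0.10 to 0.16 kg, standing lid up. Origin at the centre of its underside, z up. Gripped by its sides with the fingertips over 12 mm above its underside they clear the dispenser's rim: let go in the mouth, it rests on the catches, its underside 10 to 20 mm below the rim. Its flat lid may be pressed on.
- wide_tin: A tin of the same make and height (30 mm) but 90 mm in diameter; too wide for the dispenser, a bystander. Origin at the centre of its underside, z up. Mind the room too: beyond the two tins a wall cabinet hangs 0.48 m above the worktop, from x = 0.56 m on and y = -0.18 m to the left; swing the arm past its corner drawn in.
- dispenser: Fixed upright round metal sleeve, rim 115 mm high, bore 72 mm, 78 mm outside (82 at the rim), on a foot 116 mm wide. In slots at its own +y and -y, two sprung catches, 13 mm wide, hinged 4 mm below the rim, slant in and down to 28 mm from the axis, tips 23.5 mm below the rim. Inside, one tin on a sprung platform. Room for closed fingers up to 50 mm wide. Origin: foot's underside, on the axis; z up.
- platform (a joint): Depth the platform has sunk, m: 0 at the start (inner tin's lid just below the catches), about 0.029 with a second tin caught, stop at 0.038. A tin pushed down spreads the catches; they snap in over it once its lid is 24 mm below the rim. Pushing on to 28-30 mm is sure and harmless. Let go, the spring lifts the pile against the catches. Spring 4.5 N at 0, 10 N at the stop; the push takes 7 to 15 N.
Not all that is in view belongs to the job. Leave any green or orange look-alike of the tin alone.

How it is judged:
By the outcome, as a careful person would: the job done as asked, in the order asked, and still so for the second after the job is handed in, with the robot touching nothing.
It also fails if it takes over 42 s, if anything falls off the work surface, if the arm or the gripper's body presses on something with over 40 N, if the wrist force passes 120 N, or if a joint passes its speed limit or range.

## Working session

There is one attempt and no reset: what is moved stays moved. The work goes in short steps, Python scripts to look and compute and a tool call to move; the robot and the scene stay as the last step left them, time stands still between calls to the robot, and variables do not carry over. Pictures are saved under pics/ and viewed, and the job is handed in when it is done.

Besides the shell and the picture viewer there is one more tool, called by a JSON object that holds its "api" and its "payload", one argument or row to a line. send_rows: Moves the arm, as the interface text tells. Its arguments: {"type":"object","properties":{"motion":{"type":"string"},"newtons":{"type":"number"}},"required":["motion"]}

```bash
mkdir -p pics; python3 - <<'E'
from station import *
import cv2
o=get_obs(); print(o['t'],o['eef_pos'],o['tool_rot'],o['gripper_width'],hold_point_z)
for c in ['scene','top']:
    im=read_camera(c); cv2.imwrite(f'pics/{c}0.png',im[:,:,::-1])
    k=calibration(c); print(c,k['mtx'].tolist(),k['R'].tolist(),k['t'].tolist())
    for th in ['tin','wide_tin','dispenser']:
        for r in regions_of(th,c): print(th,r['conf'],r['point'],r['region'].sum())
E
```

```text
0.0 [ 0.23176007 -0.63334749  0.2303243 ] [-8.75433921e-04  9.84652259e-01  1.74525397e-01 -2.20380735e-04] 0.9943450275647466 0.0187
scene [[456.86564615284755, 0.0, 321.05301848217556], [0.0, 456.86564615284755, 246.09971006724345], [0.0, 0.0, 1.0]] [[-0.42881203543215246, -0.9033911706622961, -0.002151984651651372], [-0.636186105436898, 0.3036675469694256, -0.7092624762149791], [0.6413949465949715, -0.30277122334689965, -0.7049412094603744]] [0.1360359830514069, 0.32431447374485917, 1.0207375936865188]
tin 0.96 [246.1, 273.0] 513
tin 0.8 [236.5, 315.7] 613
tin 0.75 [279.8, 265.7] 449
tin 0.65 [278.5, 295.9] 513
tin 0.62 [226.1, 354.0] 724
wide_tin 0.66 [327.9, 246.8] 726
dispenser 0.6 [402.7, 211.5] 1044
top [[434.8204206064354, 0.0, 323.87276830366534], [0.0, 434.8204206064354, 237.81973145091104], [0.0, 0.0, 1.0]] [[-0.028379333254027844, -0.9994624965531459, 0.016411320111739423], [-0.9911621300792387, 0.026007688249785152, -0.1300816360932188], [0.1295848962682127, -0.019957909100282528, -0.9913674578699372]] [-0.040261557002493835, 0.37881679084232467, 1.0383328230564168]
tin 0.93 [207.2, 262.5] 612
tin 0.85 [184.4, 301.6] 697
tin 0.79 [258.4, 255.0] 566
tin 0.78 [278.2, 209.6] 595
tin 0.71 [236.2, 213.2] 641
wide_tin 0.97 [334.2, 207.7] 1077
dispenser 0.94 [444.2, 201.6] 1555
```

View pics/scene0.png

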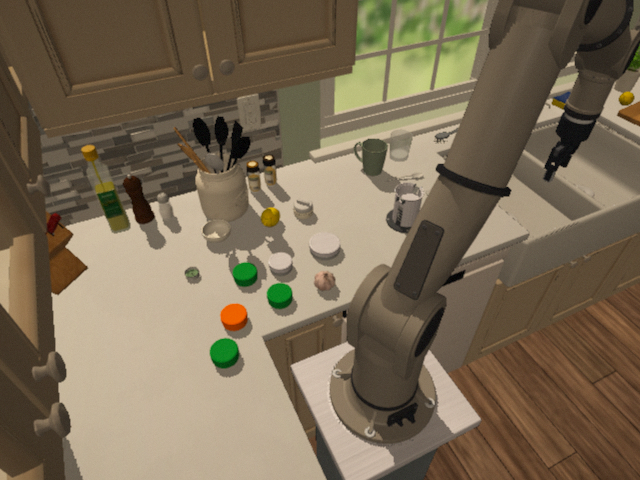

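View pics/top0.png

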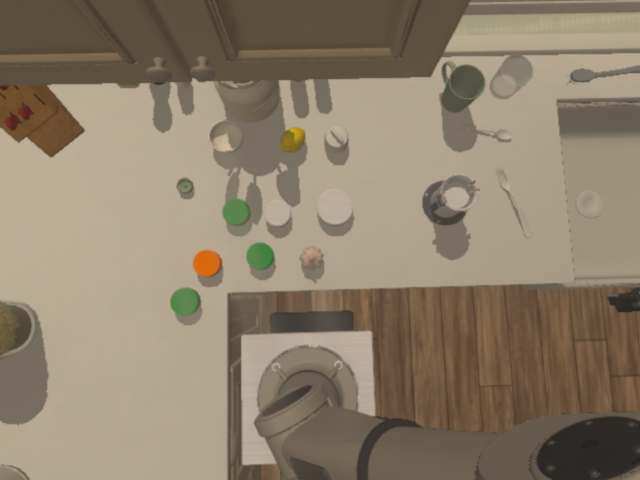

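The top view shows the plain tin at (278,210), the wide tin at (334,207) and the dispenser at about (450,200). The green and orange tins are look-alikes. I'll fit cylinder silhouettes to the masks.

```bash
cat > h.py <<'E'
from station import *
import cv2, numpy as np
from scipy.optimize import minimize
def proj(c,X):
    k=calibration(c); p=(np.asarray(X)@k['R'].T+k['t'])@k['mtx'].T
    return p[:,:2]/p[:,2:]
A=np.linspace(0,2*np.pi,60)
def ring(x,y,r,z): return np.c_[x+r*np.cos(A),y+r*np.sin(A),0*A+z]
def sil(c,parts,S=8):
    m=np.zeros((480*1,640),np.uint8)
    for P in parts:
        h=cv2.convexHull(proj(c,P).astype(np.float32))
        cv2.fillConvexPoly(m,np.round(h*16).astype(np.int32),1,cv2.LINE_8,4)
    return m>0
def ray(c,uv,z):
    k=calibration(c); d=k['R'].T@np.linalg.solve(k['mtx'],[uv[0],uv[1],1]); o=-k['R'].T@k['t']
    return o+d*(z-o[2])/d[2]
E
python3 - <<'E'
from h import *
def fit(name,make,z,sel):
    ms={}
    for c in ['top','scene']:
        im=read_camera(c); rs=regions_of(name,c)
        r=min(rs,key=lambda r:np.hypot(*(np.array(r['point'])-sel[c]))); ms[c]=r['region']; print(name,c,r['point'],ray(c,r['point'],z))
    x0=ray('top',sel['top'],z)[:2]
    for cs in (['top'],['scene'],['top','scene']):
        def f(p): return sum(1-(lambda s:(s&ms[c]).sum()/(s|ms[c]).sum())(sil(c,make(*p))) for c in cs)
        b=minimize(f,x0,method='Nelder-Mead',options=dict(initial_simplex=[x0,x0+[.015,0],x0+[0,.015]],xatol=1e-4))
        print(name,cs,b.x,b.fun)
cyl=lambda r,h,z=0:(lambda x,y:[np.r_[ring(x,y,r,z),ring(x,y,r,h)]])
fit('tin',cyl(.033,.03),.02,dict(top=(278,210),scene=(280,265)))
fit('wide_tin',cyl(.045,.03),.02,dict(top=(334,208),scene=(328,247)))
fit('dispenser',lambda x,y:[np.r_[ring(x,y,.039,.0),ring(x,y,.041,.115)],np.r_[ring(x,y,.058,0),ring(x,y,.058,.006)]],.06,dict(top=(446,201),scene=(403,211)))
for c,(a,b,d,e) in dict(top=(400,140,500,240),scene=(370,160,450,240)).items():
    im=read_camera(c); cv2.imwrite(f'pics/{c}_d.png',cv2.resize(im[b:e,a:d,::-1],None,fx=6,fy=6,interpolation=cv2.INTER_CUBIC))
E
```

```text
tin top [278.1, 212.8] [0.44355548 0.0606509  0.02      ]
tin scene [278.6, 265.5] [0.4378076  0.07287862 0.02      ]
tin ['top'] [0.44360784 0.06243748] 0.06288343558282206
tin ['scene'] [0.44628004 0.0641446 ] 0.1587901701323251
tin ['top', 'scene'] [0.44466791 0.06269706] 0.23438560174803058
wide_tin top [334.6, 207.5] [ 0.45338254 -0.07945831  0.02      ]
wide_tin scene [324.7, 246.0] [ 0.45184847 -0.0756006   0.02      ]
wide_tin ['top'] [ 0.45653808 -0.0796691 ] 0.0798245614035088
wide_tin ['scene'] [ 0.45706608 -0.07937802] 0.12547051442910917
wide_tin ['top', 'scene'] [ 0.45696875 -0.07958276] 0.21339223385689354
dispenser top [444.7, 202.0] [ 0.45212626 -0.34247341  0.06      ]
dispenser scene [404.7, 208.9] [ 0.45463035 -0.3438546   0.06      ]
dispenser ['top'] [ 0.46401065 -0.36082425] 0.2744552619378767
dispenser ['scene'] [ 0.46821742 -0.3601301 ] 0.1970899470899471
dispenser ['top', 'scene'] [ 0.46586427 -0.36062886] 0.5009838795126013
```

View pics/top_d.png

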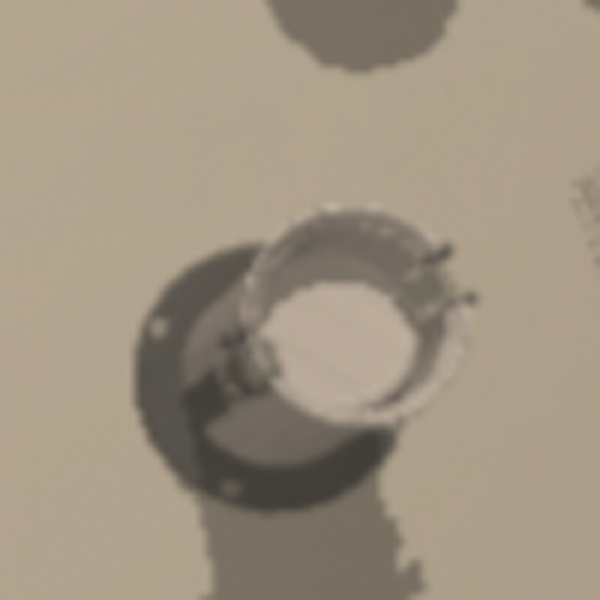

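View pics/scene_d.png

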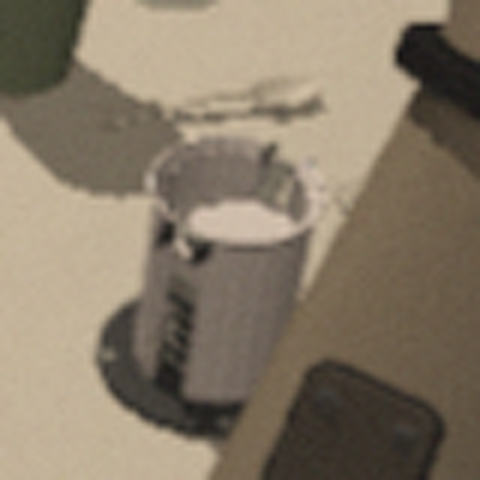

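```bash
cat >> h.py <<'E'
from scipy.spatial.transform import Rotation as Ro
def rotm(o): w,x,y,z=o['tool_rot']; return Ro.from_quat([x,y,z,w])
def st():
    o=get_obs(); R=rotm(o).as_matrix(); p=np.array(o['eef_pos'])
    print('t %.2f'%o['t'],'p',p.round(4),'jaw deg %.1f'%np.degrees(np.arctan2(R[1,1],R[0,1])),'xax %.1f'%np.degrees(np.arctan2(R[1,0],R[0,0])),'tilt',R[:2,2].round(3),'az %.1f r %.3f'%(np.degrees(np.arctan2(p[1],p[0])),np.hypot(*p[:2])),'q',np.round(o['q'],2),'F',np.round(o['contact_force'],1),'w %.3f'%o['gripper_width'])
    return o
E
python3 - <<'E'
from h import *
st()
c=(459.1,192.1); X=ray('top',c,.115); print('disp rim top',X)
u=lambda x,y,z:ray('top',(400+(x+.5)/6-.5,140+(y+.5)/6-.5),z)
a=u(255,360,.105);b=u(440,275,.105);print(a,b,np.degrees(np.arctan2(*(a-b)[1::-1])))
s=lambda x,y,z:ray('scene',(370+(x+.5)/6-.5,160+(y+.5)/6-.5),z)
print('rim scene',s(239,190,.115))
print(calibration('wrist')['hand_eye'].round(3).tolist())
# plan
az=np.radians(np.linspace(-70,8,19));r=np.linspace(.675,.452,19)
r=np.r_[.675,.64,.605,.57,.535,.50,.475,.465]; r=np.r_[r,np.full(11,.46)]
P=np.c_[r*np.cos(az),r*np.sin(az)]
print((np.diff(P,axis=0)*100).round(1).tolist())
E
```

```text
t 1.10 p [ 0.232  -0.6339  0.2313] jaw deg -69.9 xax 20.1 tilt [0. 0.] az -69.9 r 0.675 q [ 1.11  0.48  0.02  1.56 -0.01  1.11 -0.08] F [0.1 0.3 0.1] w 1.001
disp rim top [ 0.462835   -0.36005108  0.115     ]
[ 0.44855406 -0.32297907  0.105     ] [ 0.48012924 -0.39664741  0.105     ] 113.20058571032021
rim scene [ 0.46453258 -0.35839084  0.115     ]
[[0.001, -0.947, -0.32, 0.082], [1.0, 0.001, 0.0, -0.0], [0.0, -0.32, 0.947, -0.144], [0.0, 0.0, 0.0, 1.0]]
[[3.3, 5.1], [2.7, 5.2], [2.0, 5.3], [1.4, 5.3], [0.8, 5.2], [0.9, 4.4], [1.6, 3.3], [1.7, 3.1], [1.9, 2.9], [1.7, 3.0], [1.4, 3.2], [1.2, 3.3], [0.9, 3.3], [0.7, 3.4], [0.4, 3.5], [0.2, 3.5], [-0.1, 3.5], [-0.4, 3.5]]
```

{"api": "send_rows", "payload": {
  "motion": "1.8 3.6 0 0 0 4.3 0;1.8 3.6 0 0 0 4.3 0;1.8 3.6 0 0 0 4.3 0;1.8 3.6 0 0 0 4.3 0;1.8 3.6 0 0 0 4.3 0;1.8 3.6 0 0 0 4.3 0;1.8 3.6 0 0 0 4.3 0;1.8 3.6 0 0 0 4.3 0;0 0 0 0 0 0 0;0 0 0 0 0 0 0"
}}

```text
t: 1.93
eef_pos: [0.3758, -0.3348, 0.2322]
tool_rot: [0.004, 0.883, 0.469, -0.0]
contact_force: [-1.4, -0.8, 0.2]
gripper_width: 1.001
```

```bash
cat >> h.py <<'E'
def wcam(o):
    k=calibration('wrist'); T=np.eye(4);T[:3,:3]=rotm(o).as_matrix();T[:3,3]=o['eef_pos'];return k['mtx'],T@k['hand_eye']
def wproj(M,X):
    K,T=M; p=(np.asarray(X)-T[:3,3])@T[:3,:3]@K.T; return p[:,:2]/p[:,2:]
def wray(M,uv,z):
    K,T=M; d=T[:3,:3]@np.linalg.solve(K,[uv[0],uv[1],1]);o=T[:3,3];return o+d*(z-o[2])/d[2]
E
python3 - <<'E'
from h import *
o=st(); im=read_camera('wrist').copy(); np.save('w1.npy',im)
M=wcam(o)
cv2.polylines(im,[np.round(wproj(M,ring(.464,-.36,.036,.115))).astype(int)],True,(255,0,0),1)
cv2.imwrite('pics/w1.png',im[:,:,::-1])
E
```

```text
t 1.93 p [ 0.3758 -0.3348  0.2322] jaw deg -34.0 xax 56.0 tilt [ 0.003 -0.008] az -41.7 r 0.503 q [ 0.81  0.2  -0.24  1.95  0.06  0.99 -0.05] F [-1.4 -0.8  0.2] w 1.001
```

View pics/w1.png

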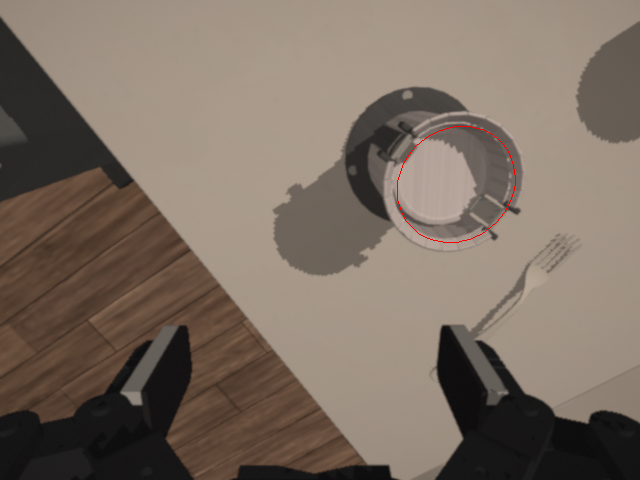

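The wrist view shows the whole rim, with its outer ellipse spanning columns 384–523 and rows 111–251. The catches lie at (400,143) and (490,213). I'll refine the centre from this.

```bash
python3 - <<'E'
from h import *
o=get_obs(); M=wcam(o)
pts=ring(.464,-.36,.041,.115)
for X in [(.464,-.36)]:
    q=wproj(M,ring(*X,.041,.115)); print(q.min(0),q.max(0))
c=np.array([453.5,181.]); 
from scipy.optimize import least_squares
f=lambda p:(lambda q:np.r_[q.min(0),q.max(0)]-[384,111,523,251])(wproj(M,ring(p[0],p[1],p[2],.115)))
s=least_squares(f,[.464,-.36,.041]);print(s.x,s.fun)
a=wray(M,(397,147),.108);b=wray(M,(497,219),.108);print(a,b,np.degrees(np.arctan2(*(a-b)[1::-1])))
E
```

```text
[388.32790359 118.50192799] [522.60898376 250.61135698]
[ 0.46394679 -0.3575118   0.04276887] [-0.72277413  0.69493022  0.7178513  -0.77167121]
[ 0.44758904 -0.32017154  0.108     ] [ 0.47798184 -0.39582376  0.108     ] 111.88748310418396
```

{"api": "send_rows", "payload": {
  "motion": "0.6 3.9 0 0 0 4.2 0;0.6 3.9 0 0 0 4.2 0;0.6 3.9 0 0 0 4.2 0;0.6 3.9 0 0 0 4.2 0;0.6 3.9 0 0 0 4.2 0;0.6 3.9 0 0 0 4.2 0;0.6 3.9 0 0 0 4.2 0;0.6 3.9 0 0 0 4.2 0;0.6 3.9 0 0 0 4.2 0;0 0 0 0 0 0 0;0 0 0 0 0 0 0"
}}

```text
t: 2.9
eef_pos: [0.4307, 0.0163, 0.2349]
tool_rot: [0.008, 0.685, 0.728, 0.005]
contact_force: [0.4, -1.1, 0.1]
gripper_width: 1.001
```

```bash
python3 - <<'E'
from h import *
o=st(); im=read_camera('wrist').copy()
M=wcam(o)
cv2.polylines(im,[np.round(wproj(M,ring(.4436,.0625,.033,.03))).astype(int)],True,(255,0,0),1)
cv2.imwrite('pics/w2.png',im[:,:,::-1])
E
```

```text
t 2.90 p [0.4307 0.0163 0.2349] jaw deg 3.5 xax 93.5 tilt [ 0.018 -0.004] az 2.2 r 0.431 q [ 0.4   0.1  -0.62  2.08  0.08  0.97 -0.2 ] F [ 0.4 -1.1  0.1] w 1.001
```

View pics/w2.png

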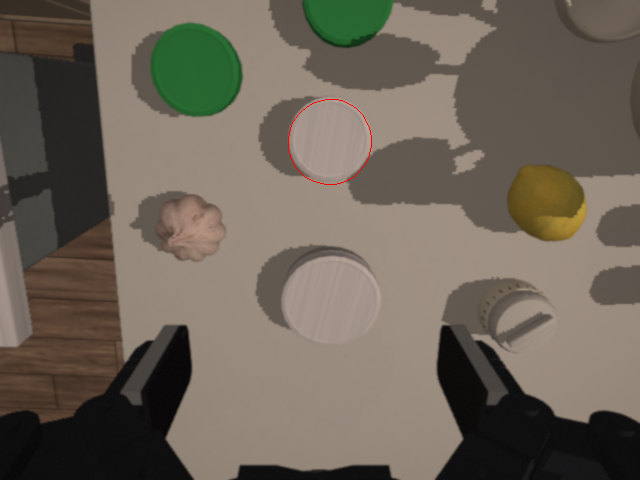

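```bash
python3 - <<'E'
from h import *
k=calibration('wrist'); E=np.linalg.inv(k['hand_eye'])
for z in (0,-.013):
  for x in (-.011,.011):
    p=E@[x,.0425,z,1]; q=k['mtx']@p[:3]; print(z,x,q[:2]/q[2])
o=get_obs();print((np.array([.4436,.0625])-o['eef_pos'][:2])*100)
E
```

```text
0 -0.011 [425.18958898 351.54496834]
0 0.011 [430.16159061 299.87341723]
-0.013 -0.011 [434.09654005 372.10858038]
-0.013 0.011 [439.91205471 317.09717449]
[1.27798956 4.59683282]
```

{"api": "send_rows", "payload": {
  "motion": "0.6 2.4 -2.5 0.2 1 0;0.6 2.2 -2.5 0 0 0 0"
}}

```text
validation failed for argument at $.mo...
```

{"api": "send_rows", "payload": {
  "motion": "0.6 2.4 -2.5 0.2 1 0 0;0.6 2.2 -2.5 0 0 0 0;0 0 -3 0 0 0 0;0 0 -3 0 0 0 0;0 0 -2 0 0 0 0;0 0 0 0 0 0 0;0 0 0 0 0 0 0"
}}

```text
t: 3.53
eef_pos: [0.4482, 0.0499, 0.1013]
tool_rot: [0.003, 0.697, 0.717, 0.001]
contact_force: [0.1, -0.0, 0.3]
gripper_width: 1.001
```

```bash
python3 - <<'E'
from h import *
o=st(); im=read_camera('wrist').copy()
M=wcam(o)
cv2.polylines(im,[np.round(wproj(M,ring(.4436,.0625,.033,.03))).astype(int)],True,(255,0,0),1)
cv2.imwrite('pics/w3.png',im[:,:,::-1])
E
```

```text
t 3.53 p [0.4482 0.0499 0.1013] jaw deg 1.7 xax 91.7 tilt [ 0.006 -0.004] az 6.4 r 0.451 q [ 0.24  0.35 -0.58  2.16  0.31  0.7  -0.51] F [ 0.1 -0.   0.3] w 1.001
```

View pics/w3.png

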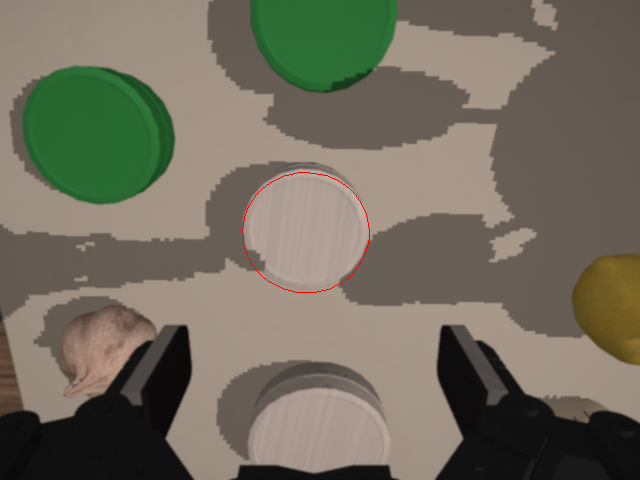

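{"api": "send_rows", "payload": {
  "motion": "-0.4 1.3 0 0.2 0.3 0 0;0 0 0 0 0 0 0;0 0 0 0 0 0 0"
}}

```text
t: 3.83
eef_pos: [0.4463, 0.0621, 0.1048]
tool_rot: [0.002, 0.699, 0.715, 0.002]
contact_force: [-0.6, 0.2, -0.6]
gripper_width: 1.001
```

{"api": "send_rows", "payload": {
  "motion": "-0.2 0.1 -3 0 0.2 0 0;-0.1 0.1 -3 0 0 0 0;0 0 -2 0 0 0 0;0 0 -0.6 0 0 0 0;0 0 0 0 0 0 0;0 0 0 0 0 0 0"
}}

```text
t: 4.33
eef_pos: [0.4504, 0.0659, 0.0233]
tool_rot: [0.006, 0.699, 0.715, 0.007]
contact_force: [-0.2, -0.1, 0.6]
gripper_width: 0.999
```

```bash
python3 - <<'E'
from h import *
o=st()
E
```

```text
t 4.33 p [0.4504 0.0659 0.0233] jaw deg 1.3 xax 91.3 tilt [0.019 0.001] az 8.3 r 0.455 q [ 0.12  0.49 -0.48  2.21  0.47  0.52 -0.7 ] F [-0.2 -0.1  0.6] w 0.999
```

{"api": "send_rows", "payload": {
  "motion": "-0.6 -0.2 0 0 1 0 0;0 0 0 0 0 0 0;0 0 0 0 0 0 0"
}}

```text
t: 4.58
eef_pos: [0.4461, 0.0641, 0.0265]
tool_rot: [0.001, 0.699, 0.715, 0.002]
contact_force: [0.4, -0.5, 0.4]
gripper_width: 1.0
```

```bash
python3 - <<'E'
from h import *
o=st()
E
```

```text
t 4.58 p [0.4461 0.0641 0.0265] jaw deg 1.3 xax 91.3 tilt [0.005 0.001] az 8.2 r 0.451 q [ 0.13  0.49 -0.49  2.21  0.45  0.54 -0.68] F [ 0.4 -0.5  0.4] w 1.000
```

{"api": "send_rows", "payload": {
  "motion": "-0.2 0 -0.8 0 0.3 0 0;-0.2 0 -0.8 0 0.3 0 0;0 0 -0.2 0 0.2 0 0;0 0 0 0 0 0 0;0 0 0 0 0 0 0"
}}

```text
t: 5.0
eef_pos: [0.4429, 0.0637, 0.0081]
tool_rot: [-0.003, 0.7, 0.714, -0.002]
contact_force: [-0.0, -0.5, -0.1]
gripper_width: 0.995
```

```bash
python3 - <<'E'
from h import *
o=st()
E
```

```text
t 5.00 p [0.4429 0.0637 0.0081] jaw deg 1.2 xax 91.2 tilt [-0.008  0.002] az 8.2 r 0.447 q [ 0.11  0.53 -0.47  2.21  0.47  0.51 -0.7 ] F [-0.  -0.5 -0.1] w 0.995
```

Next I level the tool and close on the tin.

{"api": "send_rows", "payload": {
  "motion": "0.1 0 0 0 -0.4 0 0.3;0 0 0 0 0 0 0.6;0 0 0 0 0 0 1;0 0 0 0 0 0 1;0 0 0 0 0 0 1;0 0 0 0 0 0 1;0 0 0 0 0 0 1",
  "newtons": 40
}}

```text
t: 5.58
eef_pos: [0.4435, 0.0638, 0.0084]
tool_rot: [-0.0, 0.699, 0.715, 0.0]
contact_force: [-0.3, -0.6, -1.6]
gripper_width: 0.753
```

```bash
python3 - <<'E'
from h import *
o=st(); im=read_camera('wrist'); cv2.imwrite('pics/w4.png',im[:,:,::-1])
E
```

```text
t 5.58 p [0.4435 0.0638 0.0084] jaw deg 1.2 xax 91.2 tilt [-0.001  0.001] az 8.2 r 0.448 q [ 0.11  0.52 -0.46  2.21  0.48  0.5  -0.71] F [-0.3 -0.6 -1.6] w 0.753
```

View pics/w4.png

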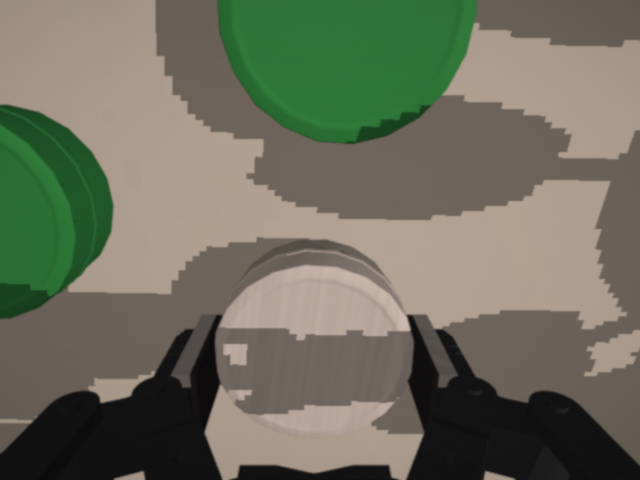

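```bash
python3 - <<'E'
from h import *
from scipy.optimize import least_squares
o=get_obs(); M=wcam(o)
q=wproj(M,ring(.4435,.0638,.033,.03)); print(q.min(0),q.max(0))
f=lambda p:(lambda q:np.r_[q.min(0),q.max(0)]-[215,263,412,437])(wproj(M,ring(p[0],p[1],p[2],.03)))
s=least_squares(f,[.4435,.0638,.033]);print(s.x,s.fun)
E
```

```text
[214.39768545 266.28817471] [415.56107375 439.61035933]
[0.44298944 0.06499387 0.03253945] [-0.94033472  1.01428261  0.93970022 -1.174663  ]
```

{"api": "send_rows", "payload": {
  "motion": "0 0 1 0 0 0 1;0 0 3 0 0 0 1;0 0 4 0 0 0 1;0 0 4 0 0 0 1;0 0 4 0 0 0 1;0 0 2.5 0 0 0 1;0 0 0 0 0 0 1"
}}

```text
t: 6.22
eef_pos: [0.4379, 0.065, 0.2029]
tool_rot: [-0.004, 0.698, 0.716, -0.003]
contact_force: [-0.3, -0.7, -0.4]
gripper_width: 0.749
```

```bash
python3 - <<'E'
from h import *
o=st(); im=read_camera('wrist'); cv2.imwrite('pics/w5.png',im[:,:,::-1])
E
```

```text
t 6.22 p [0.4379 0.065  0.2029] jaw deg 1.5 xax 91.5 tilt [-0.009  0.002] az 8.4 r 0.443 q [ 0.33  0.19 -0.67  2.07  0.14  0.93 -0.4 ] F [-0.3 -0.7 -0.4] w 0.749
```

View pics/w5.png

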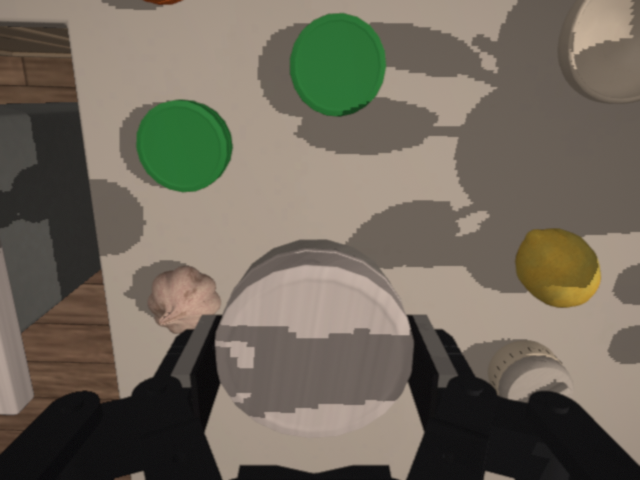

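{"api": "send_rows", "payload": {
  "motion": "0.2 -2 0 0 -0.5 -1.7 1;0.2 -3.8 0 0 0 -1.7 1;0.2 -4 0 0 0 -1.7 1;0.2 -4 0 0 0 -1.7 1;0.2 -4 0 0 0 -1.7 1;0.2 -4 0 0 0 -1.7 1;0.2 -4 0 0 0 -1.7 1;0.2 -4 0 0 0 -1.7 1;0.2 -4 0 0 0 -1.7 1;0.2 -4 0 0 0 -1.7 1;0.2 -4 0 0 0 -1.7 1;0.2 -4 0 0 0 -1.7 1;0 -3 0 0 0 -1.7 1;0 0 0 0 0 0 1;0 0 0 0 0 0 1"
}}

```text
t: 7.52
eef_pos: [0.4415, -0.4397, 0.1818]
tool_rot: [-0.015, 0.824, 0.566, -0.006]
contact_force: [0.4, 1.6, -2.1]
gripper_width: 0.751
```

```bash
python3 - <<'E'
from h import *
o=st(); im=read_camera('wrist').copy()
M=wcam(o)
cv2.polylines(im,[np.round(wproj(M,ring(.464,-.3585,.041,.115))).astype(int)],True,(255,0,0),1)
cv2.imwrite('pics/w6.png',im[:,:,::-1])
E
```

```text
t 7.52 p [ 0.4415 -0.4397  0.1818] jaw deg -21.0 xax 69.0 tilt [-0.026  0.018] az -44.9 r 0.623 q [ 0.89  0.47 -0.29  1.69  0.15  1.03  0.19] F [ 0.4  1.6 -2.1] w 0.751
```

View pics/w6.png

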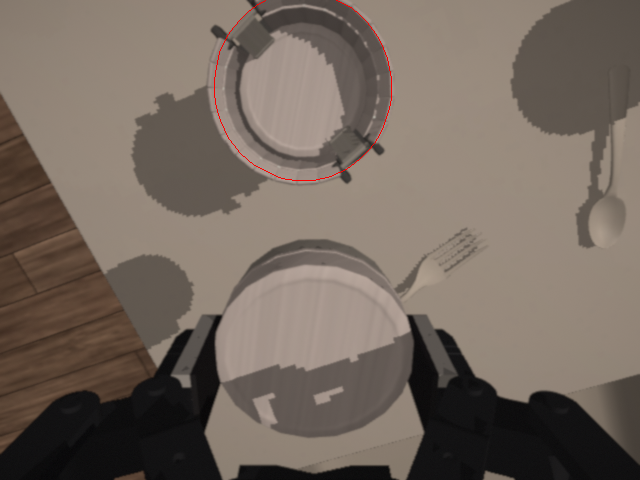

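{"api": "send_rows", "payload": {
  "motion": "0.7 2 0 -0.5 -0.8 0 1;0.7 2.8 0 -0.5 -0.7 0 1;0.6 2.4 0 0 0 0 1;0 0.5 0 0 0 0 1;0 0 0 0 0 0 1;0 0 0 0 0 0 1"
}}

```text
t: 8.07
eef_pos: [0.4583, -0.3514, 0.1762]
tool_rot: [-0.005, 0.822, 0.57, -0.001]
contact_force: [0.1, 0.0, -1.2]
gripper_width: 0.749
```

```bash
python3 - <<'E'
from h import *
o=st()
E
```

```text
t 8.07 p [ 0.4583 -0.3514  0.1762] jaw deg -20.5 xax 69.5 tilt [-0.008  0.007] az -37.5 r 0.577 q [ 0.8   0.4  -0.32  1.82  0.15  0.95  0.05] F [ 0.1  0.  -1.2] w 0.749
```

{"api": "send_rows", "payload": {
  "motion": "0.4 -0.7 -1 -0.4 -0.5 0 1;0 0 -1 0 0 0 1;0 0 0 0 0 0 1;0 0 0 0 0 0 1"
}}

```text
t: 8.4
eef_pos: [0.4614, -0.359, 0.155]
tool_rot: [-0.0, 0.822, 0.57, -0.0]
contact_force: [-0.6, -0.5, -1.2]
gripper_width: 0.754
```

```bash
python3 - <<'E'
from h import *
o=st()
for c,(a,b,d,e) in dict(top=(400,140,500,240),scene=(350,140,450,240)).items():
    im=read_camera(c); cv2.imwrite(f'pics/{c}_e.png',cv2.resize(im[b:e,a:d,::-1],None,fx=6,fy=6,interpolation=cv2.INTER_CUBIC))
E
```

```text
t 8.40 p [ 0.4614 -0.359   0.155 ] jaw deg -20.5 xax 69.5 tilt [-0.001 -0.   ] az -37.9 r 0.585 q [ 0.8   0.43 -0.31  1.83  0.17  0.9   0.05] F [-0.6 -0.5 -1.2] w 0.754
```

View pics/scene_e.png

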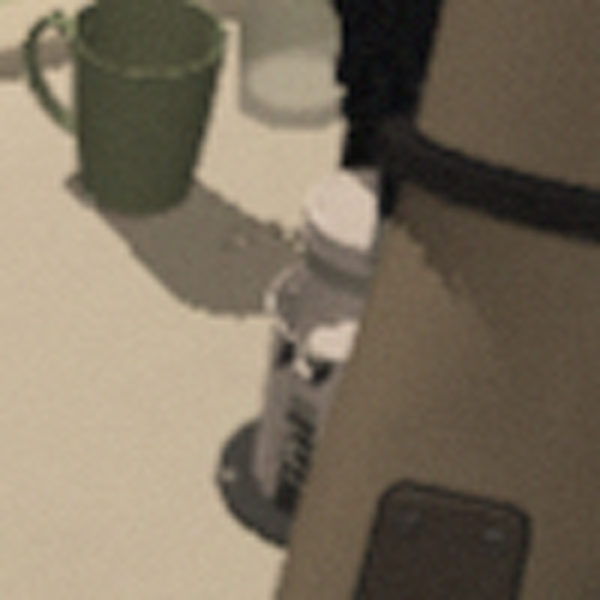

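View pics/top_e.png

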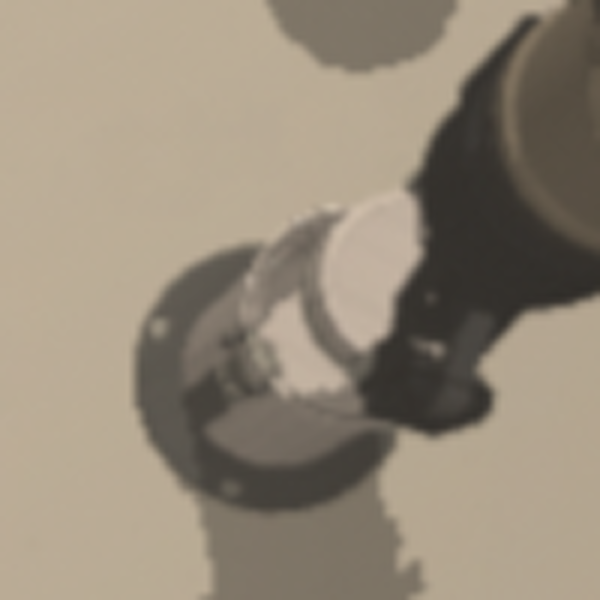

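```bash
python3 - <<'E'
from h import *
o=get_obs(); p=o['eef_pos']; cx,cy=p[0]+.0004,p[1]+.0011; zb=p[2]-.0084
for c,(a,b) in dict(top=(400,140),scene=(350,140)).items():
    im=read_camera(c)[b:b+100,a:a+100,::-1]; im=cv2.resize(im,None,fx=6,fy=6,interpolation=cv2.INTER_CUBIC)
    for (x,y,r,z,col) in [(cx,cy,.033,zb+.03,(0,0,255)),(cx,cy,.033,zb,(0,0,255)),(.4632,-.3583,.041,.115,(255,0,0)),(.4632,-.3583,.058,.0,(255,0,0))]:
        q=(proj(c,ring(x,y,r,z))-[a,b]+.5)*6-.5
        cv2.polylines(im,[np.round(q).astype(int)],True,col,1)
    cv2.imwrite(f'pics/{c}_f.png',im)
E
```

```text
(no output)
```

View pics/top_f.png

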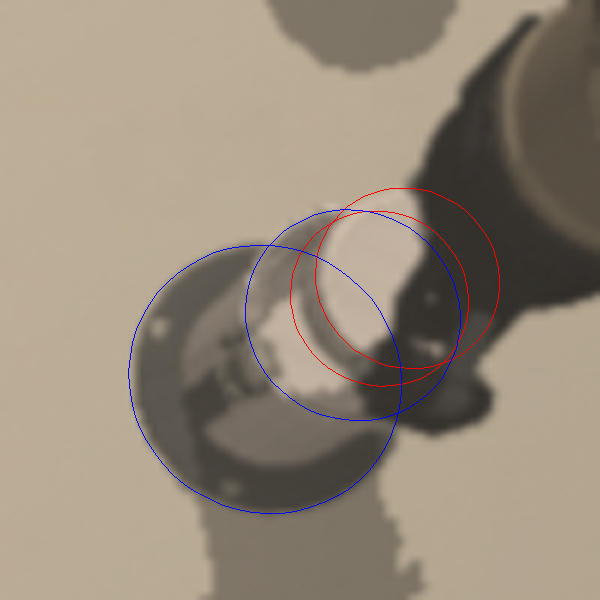

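View pics/scene_f.png

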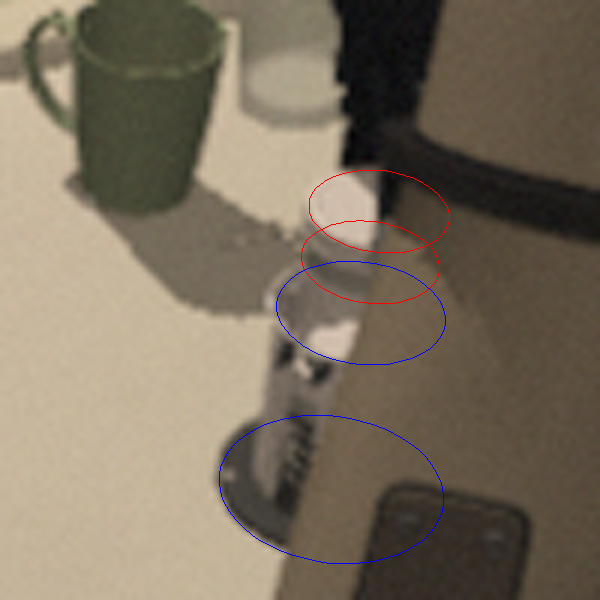

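{"api": "send_rows", "payload": {
  "motion": "0.15 0 -1 0 0 0 1;0 0 -1 0 0 0 1;0 0 -0.6 0 0 0 1;0 0 0 0 0 0 1;0 0 0 0 0 0 1"
}}

```text
t: 9.02
eef_pos: [0.4637, -0.3591, 0.1274]
tool_rot: [0.001, 0.822, 0.57, 0.0]
contact_force: [0.1, 1.0, -0.7]
gripper_width: 0.752
```

```bash
python3 - <<'E'
from h import *
o=st()
E
```

```text
t 9.02 p [ 0.4637 -0.3591  0.1274] jaw deg -20.5 xax 69.5 tilt [ 0.001 -0.001] az -37.8 r 0.587 q [ 0.79  0.47 -0.31  1.85  0.18  0.85  0.03] F [ 0.1  1.  -0.7] w 0.752
```

{"api": "send_rows", "payload": {
  "motion": "-0.05 0 -0.4 0 0 0 1;0 0 -0.4 0 0 0 1;0 0 -0.3 0 0 0 1;0 0 0 0 0 0 1;0 0 0 0 0 0 1"
}}

```text
t: 9.43
eef_pos: [0.4631, -0.359, 0.115]
tool_rot: [0.001, 0.822, 0.57, 0.0]
contact_force: [0.1, -0.6, -0.9]
gripper_width: 0.75
```

```bash
python3 - <<'E'
from h import *
o=st()
E
```

```text
t 9.43 p [ 0.4631 -0.359   0.115 ] jaw deg -20.5 xax 69.5 tilt [ 0.001 -0.001] az -37.8 r 0.586 q [ 0.79  0.48 -0.3   1.86  0.19  0.83  0.03] F [ 0.1 -0.6 -0.9] w 0.750
```

{"api": "send_rows", "payload": {
  "motion": "0 0 -0.2 0 0 0 1;0 0 0 0 0 0 1;0 0 0 0 0 0 1"
}}

```text
t: 9.68
eef_pos: [0.4634, -0.3592, 0.1132]
tool_rot: [0.001, 0.822, 0.57, 0.0]
contact_force: [-0.6, 0.4, -1.4]
gripper_width: 0.754
```

```bash
python3 - <<'E'
from h import *
o=st()
im=read_camera('wrist'); cv2.imwrite('pics/w7.png',im[:,:,::-1])
E
```

```text
t 9.68 p [ 0.4634 -0.3592  0.1132] jaw deg -20.5 xax 69.5 tilt [ 0.001 -0.002] az -37.8 r 0.586 q [ 0.79  0.49 -0.3   1.86  0.19  0.82  0.03] F [-0.6  0.4 -1.4] w 0.754
```

View pics/w7.png

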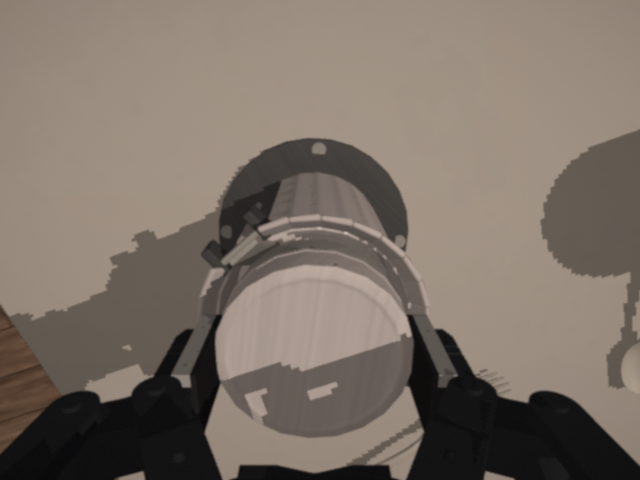

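{"api": "send_rows", "payload": {
  "motion": "0 0 0 0 0 0 0.15;0 0 0 0 0 0 0.1;0 0 0 0 0 0 0;0 0 0 0 0 0 0;0 0 0 0 0 0 0;0 0 0 0 0 0 0"
}}

```text
t: 10.23
eef_pos: [0.4646, -0.3599, 0.1147]
tool_rot: [0.003, 0.822, 0.57, 0.001]
contact_force: [0.1, 0.1, -1.2]
gripper_width: 1.002
```

{"api": "send_rows", "payload": {
  "motion": "0 0 1 0 0 0 0;0 0 3 0 0 0 0;0 0 2.5 0 0 0 0;0 0 0 0 0 0 0;0 0 0 0 0 0 0"
}}

```text
t: 10.65
eef_pos: [0.4638, -0.3592, 0.1838]
tool_rot: [0.002, 0.821, 0.57, 0.001]
contact_force: [0.4, 0.8, -0.5]
gripper_width: 1.005
```

```bash
python3 - <<'E'
from h import *
o=st()
im=read_camera('wrist').copy(); M=wcam(o)
np.save('w8.npy',im)
for r,z,x,y in ((.033,.1335,.4635,-.358),(.041,.115,.4632,-.359)): cv2.polylines(im,[np.round(wproj(M,ring(x,y,r,z))).astype(int)],True,(255,0,0),1)
cv2.imwrite('pics/w8.png',im[:,:,::-1])
E
```

```text
t 10.65 p [ 0.4638 -0.3592  0.1838] jaw deg -20.5 xax 69.5 tilt [ 0.003 -0.002] az -37.8 r 0.587 q [ 0.8   0.4  -0.32  1.81  0.15  0.96  0.06] F [ 0.4  0.8 -0.5] w 1.005
```

View pics/w8.png

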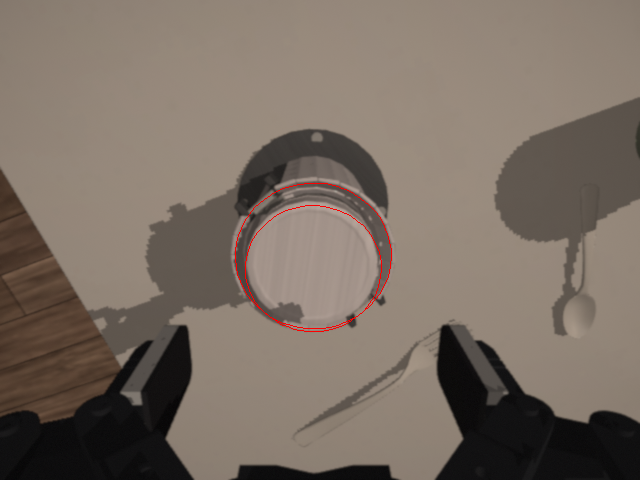

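{"api": "send_rows", "payload": {
  "motion": "0 0.05 0 0 -0.1 0 1;0 0 0 0 0 0 1;0 0 0 0 0 0 1;0 0 0 0 0 0 1;0 0 0 0 0 0 1;0 0 0 0 0 0 1;0 0 0 0 0 0 1;0 0 0 0 0 0 1"
}}

```text
t: 11.37
eef_pos: [0.4622, -0.3574, 0.1803]
tool_rot: [-0.001, 0.821, 0.57, 0.0]
contact_force: [0.3, -1.0, -0.5]
gripper_width: -0.004
```

{"api": "send_rows", "payload": {
  "motion": "0 0 -1.5 0 0 0 1;0 0 -1.5 0 0 0 1;0 0 -0.8 0 0 0 1;0 0 0 0 0 0 1;0 0 0 0 0 0 1"
}}

```text
t: 11.78
eef_pos: [0.4628, -0.3579, 0.1418]
tool_rot: [0.0, 0.821, 0.57, 0.001]
contact_force: [0.7, -0.1, 0.5]
gripper_width: -0.001
```

```bash
python3 - <<'E'
from h import *
o=st()
im=read_camera('wrist'); cv2.imwrite('pics/w9.png',im[:,:,::-1])
E
```

```text
t 11.78 p [ 0.4628 -0.3579  0.1418] jaw deg -20.5 xax 69.5 tilt [0.001 0.001] az -37.7 r 0.585 q [ 0.8   0.45 -0.31  1.84  0.17  0.88  0.04] F [ 0.7 -0.1  0.5] w -0.001
```

View pics/w9.png

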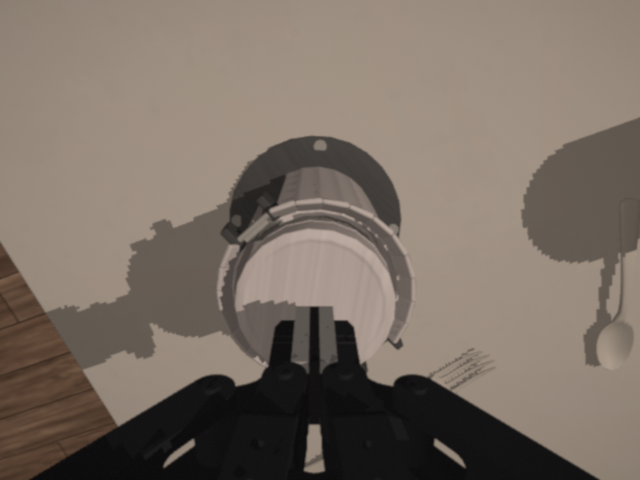

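{"api": "send_rows", "payload": {
  "motion": "0.05 -0.05 -0.5 0 0 0 1;0 0 -0.5 0 0 0 1;0 0 -0.5 0 0 0 1;0 0 -0.5 0 0 0 1;0 0 -0.5 0 0 0 1"
}}

```text
t: 12.25
eef_pos: [0.4655, -0.3597, 0.1183]
tool_rot: [0.003, 0.821, 0.57, 0.002]
contact_force: [-1.0, 1.1, 3.3]
gripper_width: -0.002
```

```bash
python3 - <<'E'
from h import *
o=st()
E
```

```text
t 12.25 p [ 0.4655 -0.3597  0.1183] jaw deg -20.5 xax 69.5 tilt [ 0.006 -0.003] az -37.7 r 0.588 q [ 0.79  0.48 -0.31  1.86  0.19  0.83  0.03] F [-1.   1.1  3.3] w -0.002
```

{"api": "send_rows", "payload": {
  "motion": "-0.15 0.1 -0.5 0 0.2 0 1;-0.1 0.05 -0.5 0 0.1 0 1;-0.05 0.03 -0.5 0 0 0 1;-0.05 0.03 -0.5 0 0 0 1"
}}

```text
t: 12.58
eef_pos: [0.4651, -0.3594, 0.0986]
tool_rot: [0.005, 0.821, 0.57, 0.001]
contact_force: [1.1, -1.3, 6.2]
gripper_width: 0.002
```

```bash
python3 - <<'E'
from h import *
o=st()
im=read_camera('wrist'); cv2.imwrite('pics/w10.png',im[:,:,::-1])
E
```

```text
t 12.58 p [ 0.4651 -0.3594  0.0986] jaw deg -20.5 xax 69.5 tilt [ 0.008 -0.007] az -37.7 r 0.588 q [ 0.78  0.5  -0.3   1.87  0.21  0.78  0.02] F [ 1.1 -1.3  6.2] w 0.002
```

View pics/w10.png

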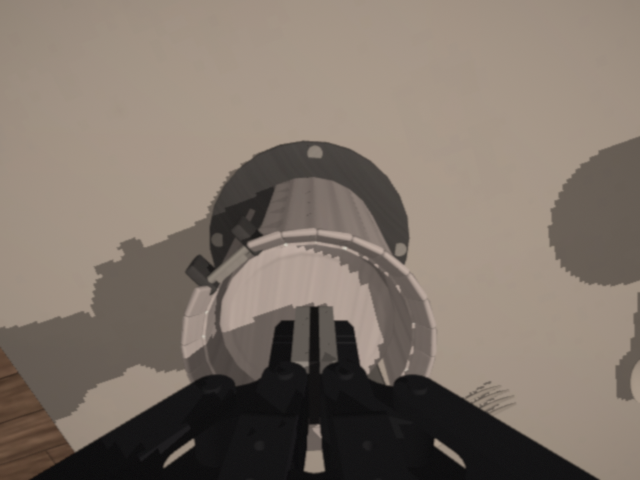

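{"api": "send_rows", "payload": {
  "motion": "-0.1 0.05 -0.4 0.2 0.3 0 1;-0.1 0.05 -0.4 0 0 0 1;0 0 -0.4 0 0 0 1;0 0 0 0 0 0 1"
}}

```text
t: 12.97
eef_pos: [0.465, -0.3593, 0.0867]
tool_rot: [0.004, 0.821, 0.57, 0.001]
contact_force: [-0.4, 0.7, 7.4]
gripper_width: -0.003
```

```bash
python3 - <<'E'
from h import *
o=st()
E
```

```text
t 12.97 p [ 0.465  -0.3593  0.0867] jaw deg -20.5 xax 69.5 tilt [ 0.006 -0.006] az -37.7 r 0.588 q [ 0.78  0.52 -0.29  1.88  0.21  0.76  0.01] F [-0.4  0.7  7.4] w -0.003
```

{"api": "send_rows", "payload": {
  "motion": "0 0 -0.2 0 0 0 1;0 0 0 0 0 0 1;0 0 0 0 0 0 1;0 0 0 0 0 0 1"
}}

```text
t: 13.3
eef_pos: [0.4649, -0.3593, 0.0857]
tool_rot: [0.004, 0.821, 0.57, 0.0]
contact_force: [-0.3, 0.8, 6.8]
gripper_width: -0.0
```

{"api": "send_rows", "payload": {
  "motion": "0 0 0.3 0 0 0 1;0 0 0.5 0 0 0 1;0 0 1 0 0 0 1;0 0 2 0 0 0 1;0 0 3 0 0 0 1;0 0 3 0 0 0 1;0 0 1 0 0 0 1;0 0 0 0 0 0 1"
}}

```text
t: 13.97
eef_pos: [0.4592, -0.3556, 0.1956]
tool_rot: [-0.003, 0.821, 0.571, -0.002]
contact_force: [1.1, 0.9, 0.3]
gripper_width: -0.002
```

```bash
python3 - <<'E'
from h import *
o=st()
im=read_camera('wrist').copy(); M=wcam(o)
cv2.imwrite('pics/w11.png',im[:,:,::-1])
E
```

```text
t 13.97 p [ 0.4592 -0.3556  0.1956] jaw deg -20.4 xax 69.6 tilt [-0.007  0.002] az -37.8 r 0.581 q [ 0.81  0.38 -0.32  1.8   0.15  0.99  0.07] F [1.1 0.9 0.3] w -0.002
```

View pics/w11.png

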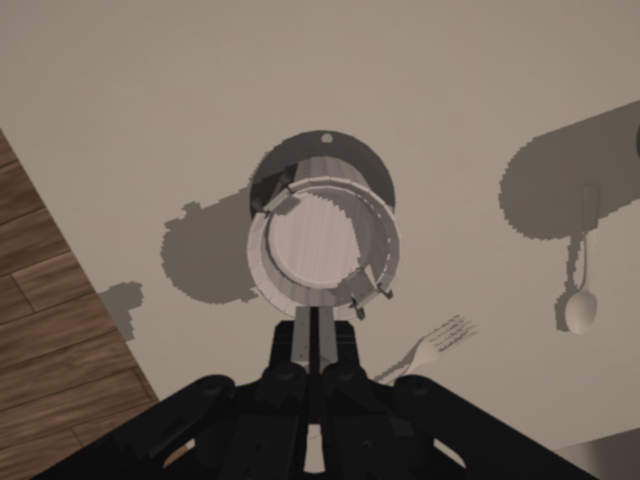

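```bash
python3 - <<'E'
from h import *
o=get_obs(); M=wcam(o)
for z in (.086,.0905,.0915,.10,.12):
    q=wproj(M,ring(.4637,-.359,.033,z)); print(z,(q.max(0)-q.min(0)).round(1),q.min(0).round(),q.max(0).round())
im=read_camera('wrist'); cv2.imwrite('pics/w12.png',cv2.resize(im[150:350,220:420,::-1],None,fx=3,fy=3,interpolation=cv2.INTER_CUBIC))
im=read_camera('top'); cv2.imwrite('pics/top_g.png',im[:,:,::-1])
E
```

```text
0.086 [107.3 101.8] [271. 186.] [378. 287.]
0.0905 [109.1 103.3] [270. 187.] [380. 290.]
0.0915 [109.5 103.6] [270. 188.] [380. 291.]
0.1 [113.  106.5] [269. 191.] [382. 297.]
0.12 [122.1 114.1] [265. 199.] [387. 313.]
```

View pics/w12.png

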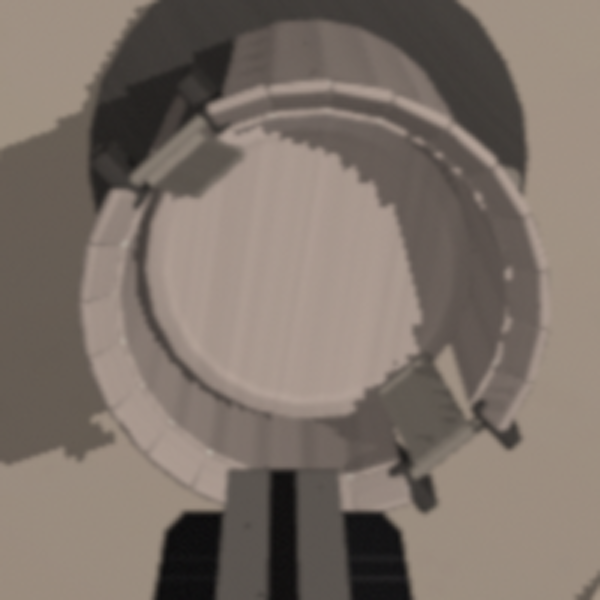

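View pics/top_g.png

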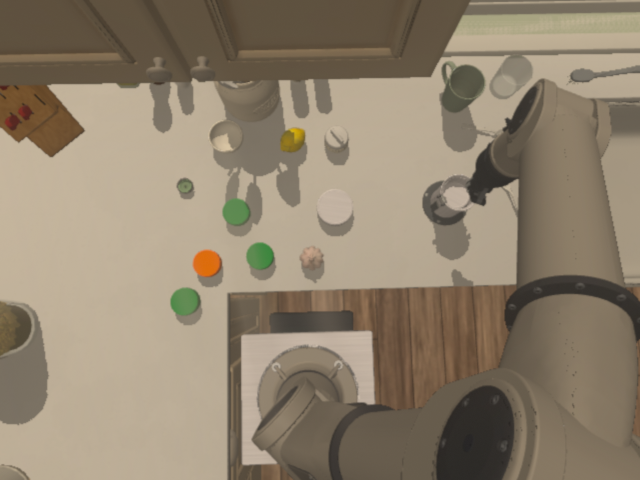

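The close-up shows both catches, at (200,165) and (425,405), lying over the level lid. The top view shows the wide tin and the look-alikes where they were. The gripper is clear and touching nothing.

```bash
python3 -c "
from station import *
print(hand_in(), get_obs()['t'])"
```

```text
the job is handed in; nothing more can be done
the job is handed in; nothing more can be done
```

The narrow plain tin is loaded in the dispenser, lid up, and both catches hold it down. I handed the job in at about 14 s of the 42 s allowed.

- **What I did:** I gripped the tin by its sides and let it go in the mouth of the sleeve, where it sat on the catches. I then pushed it down with closed fingers until the fingertips, on its lid, were about 29 mm below the rim. The highest reading between moves was 7.4 N. I then drew the gripper straight up, clear of the dispenser.
- **Last checks:** The wrist picture shows the lid level, with both catches over it. Its apparent size fits a lid roughly 24 mm or more below the rim. In the top view the wide tin and the green and orange look-alikes stand where they were. The force reading after backing off was about zero, with nothing in contact.
- **Disagreements:** The position fits for the dispenser differed by about 2 to 3 mm between cameras, and its rim measured slightly wider than the stated 82 mm. Neither mattered, as the tin went into the mouth without touching the sides.

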